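# Load the hull blank and hold the drill plate down on the pins

### The job

Set the boat-hull blank up for drilling: lay the light wooden blank flat in the nest of the drilling jig, bow in the V, and let go of it. Then take the drill plate by its handle, red end to the jig's red end, slide it over the hidden locating pins until it drops on, and press it down against the spring lifters until it is fully home on the blank. The job finishes while holding: keep your grip on the handle and keep the plate pressed firmly on the blank (nothing is put down or let go at the end), and leave the other things on the bench where they are.

Things in the scene. Friction and masses are not known exactly. Their poses are not given: they have to be found in the camera images.
- jig: Drilling jig bolted to the bench: plywood base 290 x 130 x 18 mm, a nest in the middle, a riser block at each end, the stern one painted red. Origin: on the bench below the centre of the nest; x runs along the jig from the red riser at the stern end to the bow end, z up. A seated blank has the jig's origin and axes, but 18 mm higher.
- jig_nest (a point): Centre of the nest floor, 18 mm above the jig's origin. Low fences, tops 12 mm above the floor: sides with inner faces 54 mm apart (x = -72..+14), a stern stop with its face at x = -77, and at +x a V that follows the bow. The blank has 2 mm of play all round.
- jig_pin (a point): Centre of the tip of the round steel locating pin at the red end: x = -104, z = 70 mm in the jig's frame. 12 mm diameter, 14 mm tall, the top 3 mm a cone down to 7 mm. It stands in the middle of a riser block 42 x 70 mm with its top at z = 56.
- jig_pin2 (a point): Tip of the second pin, alike, on the riser at the bow end: x = +110, z = 70 mm in the jig's frame.
- jig_lifter (a point): Top of one of four brass spring lifters, 10 mm in diameter, 22 mm to either side (y) of each pin. They stand up to z = 62 mm in the jig's frame and sink to z = 58 when the plate is home on the blank; all four together push up with about 7.5 N at z = 62 and 11.5 N at z = 58.
- blank: Light wooden hull blank, about 0.13 kg: 150 mm long (x), 50 wide (y), 40 high. Origin: centre of the underside, halfway along. Straight sides from x = -75 (square stern) to x = +20, then narrowing evenly to the bow point at x = +75. Starts flat on the bench, right way up; grip it across the 50 mm width near x = -10, by its upper 20 mm (so the fingers clear the nest's fences).
- plate: Drill plate, about 0.32 kg: dark film-faced plywood 18 mm thick, 76 wide (y), from x = -124 (red end) to x = +130, two steel drill bushes and a handle on top. Origin: on the underside, below the middle of the handle; x points away from the red end, z up. Starts flat on the bench, handle up.
- plate_home (a point): The plate's origin, again: on the pins it lies straight above the jig's origin, with the plate's axes along the jig's. Its height in the jig's frame is 70 mm while the plate rides on the pin tips, about 62 once it has dropped on and stands on the lifters, 58 when home on the blank.
- plate_hole (a point): Mouth of the round blind hole in the plate's underside, for the pin at the red end: x = -104, diameter 14, 14 mm deep; not visible from above.
- plate_slot (a point): Mouth of the blind slot in the plate's underside, for the second pin: x = +110, 20 mm long (x), 14 wide, 14 deep.
- plate_grip (a point): Centre of the plate's handle, a wooden bar 90 mm long (along the plate's x), 24 wide, 24 high, on two posts 64 mm apart. It lies 52 mm above the plate's underside, 34 above its top face. Grip it at the middle across its width (y), from above.
- mallet: Bystander, to be left alone: wooden carpenter's mallet lying on its side, head 65 x 115 x 75, overall length 300 mm. Origin at its underside.
- model_hull: Bystander, to be left alone: finished model boat hull (not the blank) of dark wood with a small light cabin on top, 155 x 46 x 54 mm. Origin at its underside.
- sanding_block: Bystander, to be left alone: cork sanding block 100 x 60 x 34 mm. Origin at its underside.
- tape_measure: Bystander, to be left alone: yellow tape-measure case 75 x 36 x 62 mm. Origin at its underside.
- try_square: Bystander, to be left alone: try square, dark wooden stock 110 long with a steel blade 150 long, height 18 mm. Origin at its underside.
- offcut: Bystander, to be left alone: small light-wood offcut 85 x 42 x 34 mm. Origin at its underside.
- wedge_offcut: Bystander, to be left alone: plywood wedge 100 x 44 x 26 mm. Origin at its underside.

How it is judged:
On the way, in this order (a step that is already met when the one before it is completed fails the run):
1. the blank lies flat in the nest, bow in the V, let go (z of blank in the frame of jig below 0.0205 m and horizontal distance between blank and jig below 0.006 m and angle between the x axis of blank and the x axis of jig, either way round below 0.09 rad and contact force between the fingers and blank below 0.1 N), for 0.2 s.
2. the drill plate has dropped on the pins, red end to red end (horizontal distance between plate_hole and jig_pin below 0.004 m and angle between the x axis of plate and the x axis of jig, either way round below 0.05 rad and z of plate in the frame of jig below 0.065 m), for 0.05 s.
At the end, for the whole second after the job is handed in: Blank flat in the nest (2.5 mm high, 6 mm, 5 degrees); plate on the pins red end to red end (4 mm, 3 degrees), level within 2 degrees, home within 2 mm and pressing on the blank with over 2 N; the fingers still grip its handle (over 5 N, TCP within 40 mm) and it is still (z of blank in the frame of jig below 0.0205 m and horizontal distance between blank and jig below 0.006 m and angle between the x axis of blank and the x axis of jig, either way round below 0.09 rad and horizontal distance between plate_hole and jig_pin below 0.004 m and angle between the x axis of plate and the x axis of jig, either way round below 0.05 rad and z of plate in the frame of jig below 0.06 m and angle between plate's own z axis and vertical below 0.035 rad and contact force between plate and blank above 2 N and contact force between the fingers and plate above 5 N and distance between the grasp point and plate_grip below 0.04 m and linear speed of plate below 0.01 m/s); the arm keeps its last pose, push and grip.
It fails at once if one of the other things on the bench is pushed more than 30 mm away (distance of any of mallet, model_hull, sanding_block, tape_measure, try_square, offcut, wedge_offcut from where it was at the start of the episode above 0.03 m).
It also fails if it takes over 56 s, if anything falls off the work surface, if the arm or the gripper's body presses on something with over 40 N, if the wrist force passes 120 N, or if a joint passes its speed limit or range.

### The arm

A 6-joint arm with a two-finger parallel gripper is mounted at the origin on the work surface. World frame = base frame: x ahead of the robot, y to its left, z up, the work surface at z = 0. Lengths are in m, angles in rad, forces in N, time in s.
With the tool pointing down it reaches from about 0.275 to 0.725 m from the base axis. Payload 15.9 kg.
Tool frame: the origin (TCP) lies between the finger pads, 19 mm behind the fingertips; this is the grasp point; z points along the fingers, y is the line along which they close (so a half turn about z gives the same grasp; the last joint's range is limited). The gripper opens to 85 mm and grips with 20 to 120 N. Pads are 22 mm wide; open, the fingers measure 114 mm over their backs; the gripper's body (76 mm by 85 mm) begins 54 mm behind the grasp point. The pads swing forward as they close: fully open they stand 13 mm farther back than shut.
Start: joints at [1.184, 0.213, -0.034, 1.323, 0, 1.571], TCP at [0.189, 0.463, 0.25] pointing down, gripper open.
Joint ranges: [-2.98, 2.98], [-0.74, 1.72], [-1.14, 1.35], [-2.1, 2.04], [-1.57, 1.44], [-3.14, 3.14]. Speed limits (rad/s): [1.89, 1.89, 2.39, 2.57, 3.14, 3.14].

### API

Orientations are given as a rotation vector (axis times angle).
In Python, from cell import env gives the robot as it stands.
- The arm moves only by the tool send_rows, never from a script. Its argument "rows" is a list of rows, each an object with "translation": the shift along the tool's x, y, z in mm, a list of three; "yaw": the turn about the tool's z in degrees. In form: [{"translation": [dx, dy, dz], "yaw": yaw}, ...]. A call has exactly 5 rows; each row shifts and turns the commanded pose from where the row before left it, along the tool's axes as they then stand; what a row does not reach is not made up. A row lasts 1/8 s, in which the tool goes at most 62.5 mm and 10.7 degrees, less where a joint would pass 70% of its speed; a pose out of reach is approached as far as the arm can. A call with a gripper value outside its range is refused whole. "gripper" is the opening, from 0 (shut) to 1 (fully open), set as the call begins (left out, the last holds). The fingers move at their own pace and stop on an object; the grip force is fixed at half the most. Time passes only in rows, so rows that do not move let the fingers close, or fill a call up. It gives the time, the measured TCP pose, the force, the opening and the grip force at its end, in the units of the state.
- env.sense(): the state, without advancing time (a new reading comes with each control period).
- env.get_image(name): name is "scene" or "side" or "wrist"; returns a dict with "image" (400x640x3 uint8, red, green, blue), "fx", "fy", "cx", "cy" (pixels), "k1" (the pictures are not rectified: a ray, as slopes to the right and down, at radius r is drawn at 1 + k1 r^2 times it, then the intrinsics apply), "R" (3x3) and "t" (3): a world point X has camera coordinates R X + t. Camera axes: x right, y down, z forward; pixel columns grow to the right and rows downward; lengths in m; the calibration is good to about 2 mm. A picture is of the moment at which its call begins. There is no depth.
- env.job_done(): hands the job in; it is judged then, once.
The state is a dict: "clock": time; "q": joint angles; "dq": joint speeds; "joint_torque": joint torques, N m; "tcp_pos": TCP position; "ee_rot": TCP orientation; "force": force on the tool from outside, world axes, zero at the start; "moment": the same for the moment, N m; "gripper_width": opening from 0.0 (shut) to 1.0 (fully open); "grasp_force": force on a finger pad.
Only numpy, scipy, OpenCV 4.12 (cv2) and the standard library are available. Lean on these libraries where they do the work, as an engineer would, in place of code of your own. Each camera call takes 0.05 s, during which the arm holds its last target. There are 200 camera calls.

## Working session

There is one attempt and no reset: what is moved stays moved. The work goes in short steps, Python scripts to look and compute and a tool call to move; the robot and the scene stay as the last step left them, time stands still between calls to the robot, and variables do not carry over. Pictures are saved under pics/ and viewed, at most 10 in all, crops included, and the job is handed in when it is done.

Besides the shell and the picture viewer there is one more tool, called as name([rows], argument=value, ...), one row to a line, values as JSON. send_rows: Moves the arm, as the interface text tells. Its arguments: {"type":"object","properties":{"rows":{"type":"array"},"gripper":{"type":"number"}},"required":["rows"]}

```bash
mkdir -p pics; cat > h.py <<'E'
import numpy as np, cv2, pickle
from cell import env
def snap(name,fn):
    d=env.get_image(name); pickle.dump(d,open(f'pics/{fn}.pkl','wb'))
    cv2.imwrite(f'pics/{fn}.png',cv2.cvtColor(d['image'],cv2.COLOR_RGB2BGR)); return d
def load(fn): return pickle.load(open(f'pics/{fn}.pkl','rb'))
def px2w(d,uv,z):
    uv=np.atleast_2d(np.array(uv,float)); R=np.array(d['R']);t=np.array(d['t'])
    p=(uv-[d['cx'],d['cy']])/[d['fx'],d['fy']]; s=p.copy()
    for _ in range(30): s=p/(1+d['k1']*(s**2).sum(1,keepdims=True))
    r=np.c_[s,np.ones(len(s))]@R; c=-R.T@t
    return c+r*((np.atleast_1d(z)-c[2])/r[:,2])[:,None]
def w2px(d,X):
    X=np.atleast_2d(X)@np.array(d['R']).T+np.array(d['t']); s=X[:,:2]/X[:,2:]
    s=s*(1+d['k1']*(s**2).sum(1,keepdims=True)); return s*[d['fx'],d['fy']]+[d['cx'],d['cy']]
E
python3 - <<'E'
from h import *
for n in('scene','side','wrist'):
    d=snap(n,n+'0'); print(n,-np.array(d['R']).T@d['t'],d['fx'],d['k1'])
a=[cv2.imread(f'pics/{n}0.png') for n in('scene','side','wrist')]
print(env.sense())
E
```

```text
scene [ 1.31090396 -0.44544544  0.92710448] 362.95537266439055 -0.04718501091279313
side [ 0.23964546 -0.73011449  0.98342117] 371.5790512181263 -0.01590717556722447
wrist [0.11745932 0.49250578 0.37324205] 348.19933711212224 -0.05896464263698504
{'clock': 0.15, 'q': array([ 1.18396625e+00,  2.13262391e-01, -3.48483563e-02,  1.32350605e+00,
        2.36411574e-05,  1.57079138e+00]), 'dq': array([-0.0003569 , -0.00052087,  0.00470797,  0.00040577, -0.00037116,
       -0.00084301]), 'joint_torque': array([-5.86730494e-05, -6.86405039e+01,  4.87246406e+01,  1.32381124e-02,
        7.95934693e-05, -1.23398277e-05]), 'tcp_pos': array([0.18853593, 0.46284906, 0.24964664]), 'ee_rot': array([-6.03807396e-01, -3.08283681e+00,  1.25755111e-03]), 'force': array([ 0.54528186, -1.08044451,  0.09252816]), 'moment': array([ 0.01169152, -0.00138886,  0.02449279]), 'grasp_force': 0.0, 'gripper_width': 1.0048703950823261}
```

View pics/scene0.png

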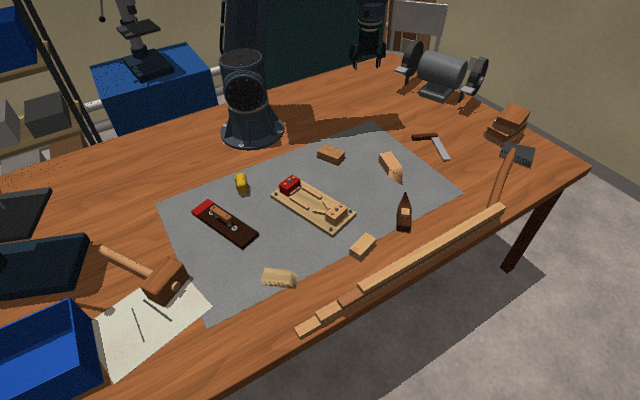

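View pics/side0.png

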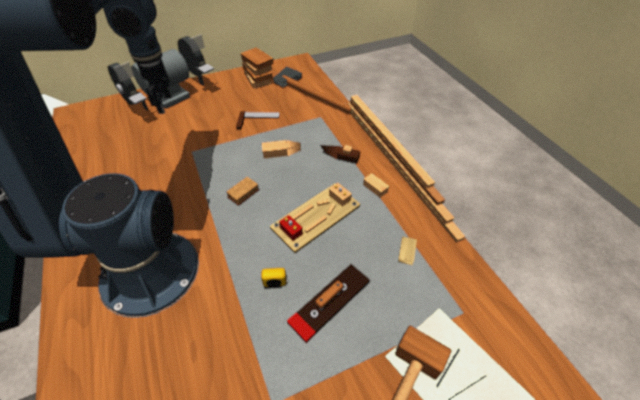

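The scene image shows the plate at (225,222), the jig at (313,205) and the blank at (391,166). In the side image they are at (330,300), (317,217) and (281,149). I'll enlarge these for corner picking.

```bash
python3 - <<'E'
from h import *
a=cv2.imread('pics/scene0.png'); b=cv2.imread('pics/side0.png')
cv2.imwrite('pics/c1.png',cv2.resize(a[140:252,185:411],None,fx=3.5,fy=3.5,interpolation=cv2.INTER_CUBIC))
cv2.imwrite('pics/c2.png',cv2.resize(b[130:345,255:385],None,fx=2.75,fy=2.75,interpolation=cv2.INTER_CUBIC))
E
```

```text
(no output)
```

View pics/c1.png

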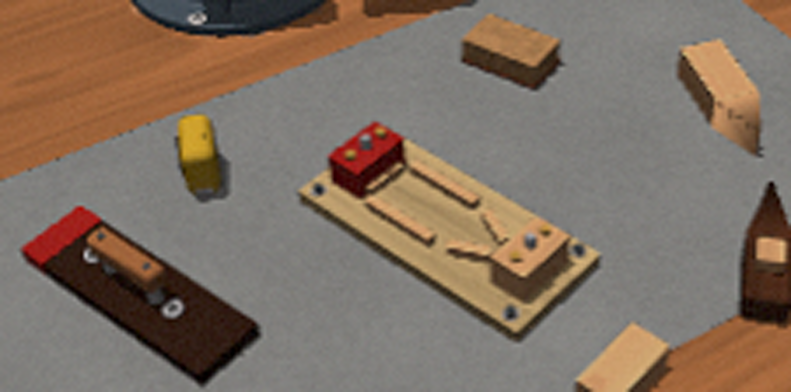

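View pics/c2.png

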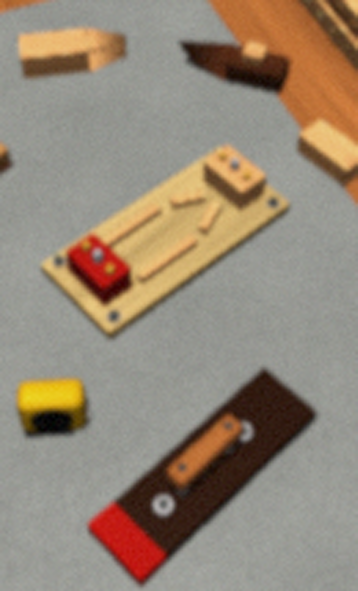

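```bash
cat > fit.py <<'E'
from h import *
from scipy.optimize import least_squares
def c1(p): return (np.array(p)+.5)/3.5-.5+[185,140]
def c2(p): return (np.array(p)+.5)/2.75-.5+[255,130]
def fit(obs,x0,z0=0):   # obs: list of (d, model Nx3, px Nx2)
    def f(p):
        c,s=np.cos(p[2]),np.sin(p[2]); r=[]
        for d,m,u in obs:
            m=np.array(m,float)/1000; w=np.c_[m[:,0]*c-m[:,1]*s+p[0],m[:,0]*s+m[:,1]*c+p[1],m[:,2]+z0]
            r.append((w2px(d,w)-u).ravel())
        return np.concatenate(r)
    s=least_squares(f,x0,loss='soft_l1',f_scale=1.); return s.x,f(s.x).reshape(-1,2)
E
python3 - <<'E'
from fit import *
S,D=load('scene0'),load('side0')
J=[(-104,0,70),(-104,22,62),(-104,-22,62),(110,0,70),(110,22,62),(110,-22,62)]
js=c1([(366,140),(380,130),(350,155),(531,240),(546,231),(515,258)])
jd=c2([(97,255),(87,243),(110,268),(235,165),(224,154),(247,177)])
P=[(-124,38,18),(-124,-38,18),(130,38,18),(130,-38,18)]
ps=c1([(80,207),(23,250),(258,330),(204,375)]); pd=c2([(90,527),(140,580),(264,372),(315,412)])
B=[(-75,25,40),(-75,-25,40),(75,0,40)]
bs=c1([(722,40),(680,50),(760,151)]); bd=c2([(20,33),(22,58),(126,42)])
np.set_printoptions(precision=4,suppress=True)
for n,m,a,b,x0 in(('jig',J,js,jd,(.5,.05,.5)),('plate',P,ps,pd,(.4,-.15,.5)),('blank',B,bs,bd,(.5,.3,.5))):
    for o in([(S,m,a),(D,m,b)],[(S,m,a)],[(D,m,b)]):
        x,r=fit(o,x0); print(n,x,np.degrees(x[2]),np.abs(r).max())
    
E
```

```text
jig [ 0.5407 -0.0163  0.2996] 17.16586141103416 2.3538719212226056
jig [ 0.5434 -0.0154  0.2999] 17.183748706270205 0.8601631237665401
jig [ 0.5381 -0.02    0.298 ] 17.075353487833436 1.3397910182241333
plate [ 0.4532 -0.3111  0.3583] 20.530628981597626 2.3901506606775342
plate [ 0.4563 -0.3082  0.3573] 20.474023107904504 1.5735779839524469
plate [ 0.4517 -0.3136  0.359 ] 20.567125167670987 1.5580010615570927
blank [ 0.5514  0.3379 -0.279 ] -15.986125802801183 5.7353620913008285
blank [ 0.5558  0.3369 -0.2723] -15.602123158180413 4.962405492282983
blank [ 0.5468  0.3306 -0.3527] -20.21099310670425 0.9728291502948423
```

```bash
python3 - <<'E'
from h import *
from scipy.spatial.transform import Rotation as R
s=env.sense(); M=R.from_rotvec(s['ee_rot']).as_matrix(); print(M.round(3))
d=load('wrist0'); W=np.array(d['R']); t=np.array(d['t']); c=-W.T@t
print('cam in tool',M.T@(c-s['tcp_pos']),'\n',(W@M).round(3))
E
```

```text
[[-0.926  0.377 -0.   ]
 [ 0.377  0.926 -0.001]
 [ 0.    -0.001 -1.   ]]
cam in tool [ 0.07701579  0.00055036 -0.12359408] 
 [[ 0.001  1.    -0.   ]
 [-0.954  0.001 -0.3  ]
 [-0.3    0.     0.954]]
```

```bash
cat > plan.py <<'E'
from h import *
from scipy.spatial.transform import Rotation as R
def plan(pos,ydeg,n=None):
    """suggest rows to bring TCP to pos with tool y at world angle ydeg, tool down"""
    s=env.sense(); M=R.from_rotvec(s['ee_rot']).as_matrix(); p=s['tcp_pos']
    a=np.degrees(np.arctan2(M[1,1],M[0,1])); dy=-((ydeg-a+180)%360-180); dp=np.array(pos)-p
    n=n or int(max(1,np.ceil(np.linalg.norm(dp)/.055),np.ceil(abs(dy)/10)))
    print('at',p.round(4),'y ang',a.round(2),'tilt',np.degrees(np.arccos(-M[2,2])).round(2),'q6',s['q'][5].round(2),'F',np.round(s['force'],1),'n',n)
    for i in range(n):
        Mi=M@R.from_euler('z',i*dy/n,degrees=True).as_matrix()
        print((Mi.T@dp*1000/n).round(1).tolist(),round(dy/n,2))
E
python3 -c "
from plan import *
plan([.551,.335,.22],72,10)"
```

```text
at [0.1885 0.4628 0.2496] y ang 67.84 tilt 0.05 q6 1.57 F [ 0.5 -1.1  0.1] n 10
[-38.4, 1.8, 3.0] -0.42
[-38.4, 1.6, 3.0] -0.42
[-38.4, 1.3, 3.0] -0.42
[-38.4, 1.0, 3.0] -0.42
[-38.4, 0.7, 3.0] -0.42
[-38.4, 0.4, 3.0] -0.42
[-38.4, 0.2, 3.0] -0.42
[-38.4, -0.1, 3.0] -0.42
[-38.4, -0.4, 3.0] -0.42
[-38.4, -0.7, 3.0] -0.42
```

send_rows([
  {"translation":[-38.4,2,3],"yaw":-0.4},
  {"translation":[-38.4,1.5,3],"yaw":-0.4},
  {"translation":[-38.4,1,3],"yaw":-0.4},
  {"translation":[-38.4,1,3],"yaw":-0.4},
  {"translation":[-38.4,0.5,3],"yaw":-0.4},
], gripper=1)

```text
clock: 0.78
tcp_pos: [0.3707, 0.3981, 0.2347]
ee_rot: [-0.55, -3.093, 0.0]
force: [-1.2, 0.3, 0.6]
gripper_width: 0.996
grasp_force: 0.0
```

send_rows([
  {"translation":[-48,0.5,3],"yaw":-0.5},
  {"translation":[-48,0,3],"yaw":-0.5},
  {"translation":[-48,0,3],"yaw":-0.5},
  {"translation":[-48,-1,6],"yaw":-0.6},
  {"translation":[0,0,0],"yaw":0},
])

```text
clock: 1.4
tcp_pos: [0.5526, 0.3326, 0.2182]
ee_rot: [-0.498, -3.101, 0.002]
force: [-0.6, 0.6, 0.4]
gripper_width: 0.998
grasp_force: 0.0
```

```bash
python3 - <<'E'
from plan import *
snap('wrist','w1'); plan([.551,.335,.22],72,1)
E
```

```text
at [0.5512 0.3335 0.2189] y ang 71.83 tilt 0.1 q6 0.86 F [-0.2  1.6 -0.3] n 1
[0.7, 1.3, -1.1] -0.17
```

View pics/w1.png

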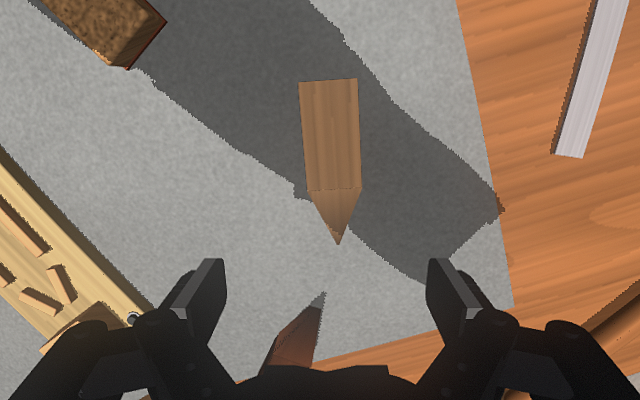

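The wrist view shows the blank with stern corners at (299,83) and (358,79), shoulders at (307,191) and (361,187), and the bow tip at (338,244).

```bash
python3 - <<'E'
from fit import *
from plan import plan
np.set_printoptions(precision=4,suppress=True)
d=load('w1')
B=[(-75,25,40),(-75,-25,40),(20,25,40),(20,-25,40)]
x,r=fit([(d,B,np.array([(358,79),(299,83),(361,187),(307,191.)]))],(.5,.3,-.3)); print(x,np.degrees(x[2]));print(r)
print(px2w(d,[(338,244)]*2,[.04,0]))
c,s=np.cos(x[2]),np.sin(x[2])
print('tip',x[:2]+.075*np.array([c,s]))
plan([x[0]-.010*c,x[1]-.010*s,.0355],90+np.degrees(x[2]),5)
E
```

```text
[ 0.5477  0.3415 -0.2594] -14.863324135425716
[[ 0.436  -0.4917]
 [-0.8124 -0.8612]
 [ 0.796   1.5331]
 [-0.4035  0.59  ]]
[[0.6191 0.3235 0.04  ]
 [0.6375 0.319  0.    ]]
tip [0.6202 0.3223]
at [0.5512 0.3335 0.2189] y ang 71.83 tilt 0.1 q6 0.86 F [-0.2  1.6 -0.3] n 5
[3.1, 1.2, 36.7] -0.66
[3.1, 1.3, 36.7] -0.66
[3.1, 1.3, 36.7] -0.66
[3.1, 1.3, 36.7] -0.66
[3.1, 1.4, 36.7] -0.66
```

send_rows([
  {"translation":[4,1.6,45],"yaw":-0.9},
  {"translation":[4,1.6,45],"yaw":-0.8},
  {"translation":[4,1.6,45],"yaw":-0.8},
  {"translation":[3.5,1.7,46],"yaw":-0.8},
  {"translation":[0,0,0],"yaw":0},
])

```text
clock: 2.08
tcp_pos: [0.5345, 0.3445, 0.0365]
ee_rot: [-0.401, -3.111, 0.006]
force: [-1.2, -1.1, 0.5]
gripper_width: 1.001
grasp_force: 0.0
```

send_rows([
  {"translation":[0,0,0],"yaw":0},
  {"translation":[0,0,0],"yaw":0},
  {"translation":[0,0,0],"yaw":0},
  {"translation":[0,0,0],"yaw":0},
  {"translation":[0,0,0],"yaw":0},
], gripper=0)

```text
clock: 2.7
tcp_pos: [0.5387, 0.3459, 0.0416]
ee_rot: [0.404, 3.113, 0.004]
force: [-2.8, -0.6, 11.4]
gripper_width: 0.57
grasp_force: 61.9
```

send_rows([
  {"translation":[0,0,0],"yaw":0},
  {"translation":[0,0,-30],"yaw":0},
  {"translation":[0,0,-45],"yaw":0},
  {"translation":[0,0,-45],"yaw":0},
  {"translation":[0,0,-45],"yaw":0},
])

```text
clock: 3.32
tcp_pos: [0.5377, 0.3451, 0.207]
ee_rot: [0.404, 3.114, 0.002]
force: [0.6, 0.6, -1.3]
gripper_width: 0.568
grasp_force: 63.1
```

```bash
python3 - <<'E'
from plan import plan,np
a=np.radians(17.17)
plan([.541-.07*np.cos(a),-.017-.07*np.sin(a),.22],107.17)
E
```

```text
at [0.5377 0.3451 0.207 ] y ang 75.22 tilt 0.11 q6 0.83 F [ 0.6  0.6 -1.3] n 8
[-4.5, -48.3, -1.7] -3.99
[-1.1, -48.5, -1.7] -3.99
[2.2, -48.4, -1.7] -3.99
[5.6, -48.2, -1.7] -3.99
[8.9, -47.7, -1.7] -3.99
[12.2, -46.9, -1.7] -3.99
[15.5, -46.0, -1.7] -3.99
[18.6, -44.8, -1.7] -3.99
```

```bash
python3 - <<'E'
from plan import plan,np
plan([.468,.086,.28],107.2,9)
E
```

```text
at [0.5377 0.3451 0.207 ] y ang 75.22 tilt 0.11 q6 0.83 F [ 0.6  0.6 -1.3] n 9
[0.1, -29.8, -8.2] -3.55
[2.0, -29.7, -8.2] -3.55
[3.8, -29.6, -8.2] -3.55
[5.6, -29.3, -8.2] -3.55
[7.4, -28.9, -8.2] -3.55
[9.2, -28.3, -8.2] -3.55
[11.0, -27.7, -8.2] -3.55
[12.7, -27.0, -8.2] -3.55
[14.3, -26.1, -8.2] -3.55
```

send_rows([
  {"translation":[0,-30,-8],"yaw":-3.5},
  {"translation":[2,-30,-8],"yaw":-3.5},
  {"translation":[4,-29.5,-8],"yaw":-3.5},
  {"translation":[5.5,-29,-8],"yaw":-3.5},
  {"translation":[7.5,-29,-8],"yaw":-3.5},
])

```text
clock: 3.95
tcp_pos: [0.4986, 0.2001, 0.2457]
ee_rot: [-0.078, 3.139, 0.001]
force: [0.5, 0.9, -1.0]
gripper_width: 0.567
grasp_force: 63.2
```

send_rows([
  {"translation":[12,-37,-10],"yaw":-4.8},
  {"translation":[15,-36,-10],"yaw":-4.8},
  {"translation":[18,-35,-10],"yaw":-4.8},
  {"translation":[0,0,0],"yaw":0},
  {"translation":[0,0,0],"yaw":0},
])

```text
clock: 4.58
tcp_pos: [0.4684, 0.0879, 0.2748]
ee_rot: [-0.466, 3.105, 0.0]
force: [0.6, 0.1, -0.7]
gripper_width: 0.567
grasp_force: 63.2
```

```bash
python3 - <<'E'
from plan import *
snap('wrist','w2'); plan([.468,.086,.28],107.2,1)
print(env.sense()['tcp_pos'])
E
```

```text
at [0.4684 0.0882 0.2744] y ang 107.11 tilt 0.05 q6 -0.11 F [-0.5 -0.3 -0.4] n 1
[1.0, -2.0, -5.6] -0.09
[0.46838475 0.08824442 0.27439141]
```

View pics/w2.png

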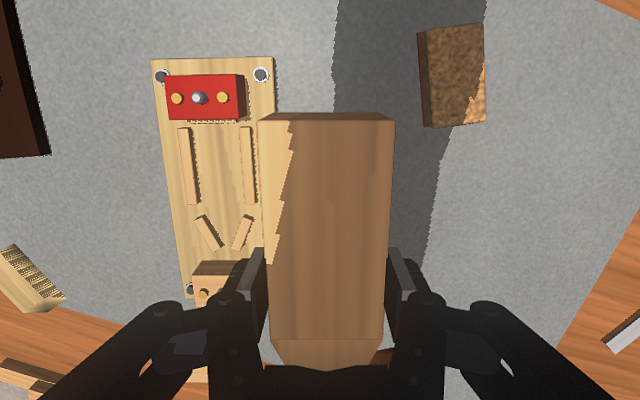

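The wrist view shows the held blank with stern corners at (259,122) and (395,120) and shoulders at (271,339) and (383,339). On the jig, the red-end lifters are at (177,98) and (222,97), the pin is at about (199,97), and the bow lifter is at (203,293).

```bash
python3 - <<'E'
from fit import *
from plan import *
np.set_printoptions(precision=4,suppress=True)
d=load('w2'); im=d['image']; hsv=cv2.cvtColor(im,cv2.COLOR_RGB2HSV)
lif=[]
for (u,v) in((177,98),(222,97),(203,293)):
    m=np.zeros(im.shape[:2],np.uint8); m[v-9:v+10,u-9:u+10]=1
    k=(m>0)&(hsv[...,0]>14)&(hsv[...,0]<28)&(hsv[...,1]>140)&(hsv[...,2]>90)
    y,x=np.nonzero(k); print(len(x),x.mean(),y.mean()); lif.append((x.mean(),y.mean()))
red=((hsv[...,0]<6)|(hsv[...,0]>174))&(hsv[...,1]>180)&(hsv[...,2]>140)
red[:,:150]=0;red[:,250:]=0
y,x=np.nonzero(red); box=cv2.boxPoints(cv2.minAreaRect(np.c_[x,y].astype(np.float32))); print(box)
J=[(-104,22,62),(-104,-22,62),(110,-22,62),(-104,0,70),(89,-35,56)]
px=np.array([lif[1],lif[0],(203,293),(200,98),(193,262.)])
x,r=fit([(d,J,px)],(.54,-.016,.3)); print('jig',x,np.degrees(x[2]));print(r)
x2,r2=fit([(d,J[:3],px[:3])],(.54,-.016,.3)); print('jig lifters',x2,np.degrees(x2[2]))
c,s=np.cos(x[2]),np.sin(x[2])
for X in [(-125,-35,56),(-125,35,56),(-83,-35,56),(-83,35,56),(-72,-27,30),(14,-27,30),(-72,27,30),(14,27,30)]:
    X=np.array(X)/1000; print(w2px(d,[X[0]*c-X[1]*s+x[0],X[0]*s+X[1]*c+x[1],X[2]]),end=' ')
# blank
B=np.array([(-75,25,40),(-75,-25,40),(20,25,40),(20,-25,40)])/1000
q=np.array([(395,120),(259,122),(383,339),(271,339.)])
def f(p):
    a=p[3];w=np.c_[B[:,0]*np.cos(a)-B[:,1]*np.sin(a)+p[0],B[:,0]*np.sin(a)+B[:,1]*np.cos(a)+p[1],B[:,2]+p[2]+p[4]*B[:,0]]
    return (w2px(d,w)-q).ravel()
o=least_squares(f,[.47,.09,.23,.3,0]); print('\nblank',o.x,np.degrees(o.x[3]),o.fun)
S=env.sense()['tcp_pos']; e=o.x[:3]-S; ca,sa=np.cos(o.x[3]),np.sin(o.x[3])
print('blank rel tcp in blank axes',e[0]*ca+e[1]*sa,-e[0]*sa+e[1]*ca,e[2])
E
```

```text
92 176.1413043478261 97.84782608695652
95 221.85263157894738 96.74736842105263
52 202.1153846153846 294.25
[[163.8972  75.5491]
 [237.2107  74.1658]
 [238.0334 117.7729]
 [164.7199 119.1562]]
jig [ 0.5373 -0.0127  0.3115] 17.849388354194275
[[ 0.892  -0.3955]
 [ 0.6294 -0.2776]
 [ 0.5945  1.4596]
 [-3.3438 -0.7852]
 [-1.3997 13.385 ]]
jig lifters [ 0.5375 -0.0134  0.3112] 17.829777530424607
[[163.2058  74.9872]] [[236.2476  72.8102]] [[169.0188 119.8174]] [[239.7724 118.1872]] [[188.3017 127.8303]] [[197.9941 204.8234]] [[238.8838 126.7578]] [[245.445  204.2619]] 
blank [0.4781 0.0922 0.2307 0.3013 0.0282] 17.261186790003208 [-0.1894  0.8175 -0.1915 -0.7985  0.2681 -0.1801  0.1809  0.1578]
blank rel tcp in blank axes 0.010445022094251915 0.0009335461785000411 -0.04368493309034491
```

```bash
python3 - <<'E'
from plan import plan,np
plan([.528,-.0173,.2],107.5,3)
E
```

```text
at [0.4684 0.0882 0.2744] y ang 107.11 tilt 0.05 q6 -0.11 F [-0.5 -0.3 -0.4] n 3
[-8.6, -39.5, 24.8] -0.13
[-8.5, -39.5, 24.8] -0.13
[-8.4, -39.5, 24.8] -0.13
```

send_rows([
  {"translation":[-8.5,-39.5,25],"yaw":-0.1},
  {"translation":[-8.5,-39.5,25],"yaw":-0.1},
  {"translation":[-8.5,-39.5,25],"yaw":-0.2},
  {"translation":[0,0,50],"yaw":0},
  {"translation":[0,0,50],"yaw":0},
])

```text
clock: 5.25
tcp_pos: [0.5281, -0.0174, 0.0973]
ee_rot: [-0.478, 3.105, 0.0]
force: [0.5, 0.9, -1.8]
gripper_width: 0.57
grasp_force: 63.2
```

send_rows([
  {"translation":[0,0,0],"yaw":0},
  {"translation":[0,0,0],"yaw":0},
  {"translation":[0,0,8],"yaw":0},
  {"translation":[0,0,0],"yaw":0},
  {"translation":[0,0,0],"yaw":0},
])

```text
clock: 5.88
tcp_pos: [0.5279, -0.0178, 0.0915]
ee_rot: [-0.479, 3.104, -0.0]
force: [0.5, 1.0, -0.7]
gripper_width: 0.569
grasp_force: 63.2
```

```bash
python3 - <<'E'
from plan import *
snap('wrist','w3'); snap('side','s3'); snap('scene','e3'); plan([.528,-.0173,.09],107.5,1)
S=load('s3'); E=load('e3')
w=cv2.imread('pics/w3.png'); p=np.array([.5375,-.0132,.06])
def crop(d,f,h,k):
    u,v=w2px(d,p)[0].astype(int); i=cv2.imread(f); return cv2.resize(i[v-h:v+h,u-h-12:u+h+12],None,fx=k,fy=k,interpolation=cv2.INTER_CUBIC),(u-h-12,v-h)
a,o1=crop(S,'pics/s3.png',50,2.6); b,o2=crop(E,'pics/e3.png',50,2.6); print(o1,o2,a.shape)
bot=np.hstack([a,b]); bot=bot[:,:640]; bot=cv2.copyMakeBorder(bot,0,0,0,640-bot.shape[1],0)
cv2.imwrite('pics/m3.png',np.vstack([w[:330],bot]))
E
```

```text
at [ 0.5278 -0.0179  0.0913] y ang 107.53 tilt 0.02 q6 -0.34 F [-0.8 -0.3 -0.9] n 1
[-0.4, 0.5, 1.3] 0.03
(np.int64(252), np.int64(155)) (np.int64(248), np.int64(143)) (260, 322, 3)
```

View pics/m3.png

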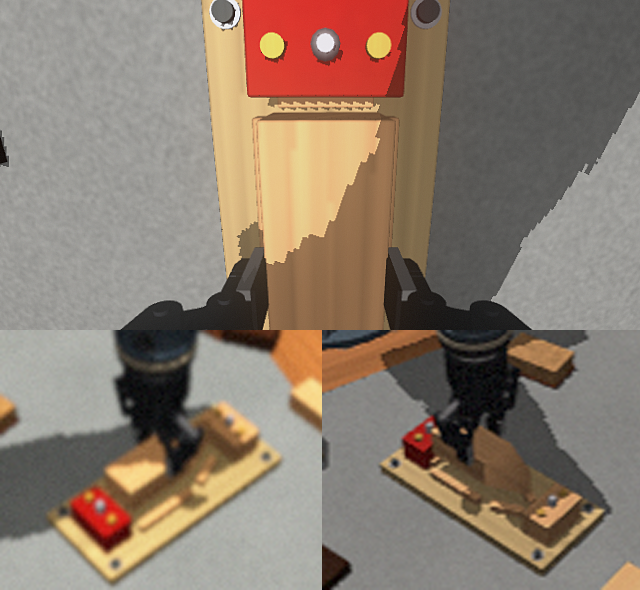

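The wrist view shows lifters at (272,45) and (379,45), the pin at (325,44) and the riser front corners at (246,96) and (406,96). The blank's stern edge runs from about (259,121) to (395,120). The lateral fit looks close, so I'll quantify it.

```bash
python3 - <<'E'
from fit import *
from plan import *
np.set_printoptions(precision=4,suppress=True)
d=load('w3'); im=d['image']; hsv=cv2.cvtColor(im,cv2.COLOR_RGB2HSV); lif=[]
for u,v in((272,45),(379,45)):
    m=np.zeros(im.shape[:2],bool); m[v-18:v+19,u-18:u+19]=1
    y,x=np.nonzero(m&(hsv[...,0]>18)&(hsv[...,0]<34)&(hsv[...,1]>110)); lif.append((x.mean(),y.mean()))
print(lif)
J=[(-104,-22,62),(-104,22,62),(-83,-35,56),(-83,35,56)]
x,r=fit([(d,J,np.array(lif+[(247,96.5),(404.5,96)]))],(.5375,-.0132,.3)); print('jig',x,np.degrees(x[2]),r.ravel())
B=np.array([(-75,25,40),(-75,-25,40),(0,25,40),(0,-25,40)])/1000
# blank stern corners px -> at height tcp-.0437+.04 (+tilt)
z=env.sense()['tcp_pos'][2]-.0037
w=px2w(d,[(259,121),(395,120)],z-.002); print('stern',w, np.linalg.norm(w[0]-w[1]))
c,s=np.cos(x[2]),np.sin(x[2]); R2=np.array([[c,s],[-s,c]])
print('stern in jig axes',(w[:,:2]-x[:2])@R2.T)
# image vertical-edge angle of blank sides from edge fit
g=cv2.cvtColor(im,cv2.COLOR_RGB2GRAY)
# check bow pin/lifters in scene and side
E
python3 - <<'E'
import sys; sys.path.insert(0,'.')
E
python3 - <<'E'
from fit import *
# m3 bottom crops: side offset (252,155) at x0=0,y0=330 ; scene offset (248,143) at x0=322
sd=lambda p:(np.array(p)-[0,330]+.5)/2.6-.5+[252,155]
sc=lambda p:(np.array(p)-[322,330]+.5)/2.6-.5+[248,143]
S,E=load('s3'),load('e3')
J=[(-104,0,70),(-104,22,62),(-104,-22,62),(110,0,70),(110,22,62),(110,-22,62)]
a=sd([(101,507),(89,491),(115,521),(228,421),(218,409),(240,432)])
Js=[(-104,22,62),(-104,-22,62),(110,0,70),(110,22,62),(110,-22,62)]
b=sc([(429,425),(415,437),(551,507),(568,497),(533,516)])
for o in([(S,J,a)],[(E,Js,b)],[(S,J,a),(E,Js,b)]):
    x,r=fit(o,(.54,-.015,.3)); print(x,np.degrees(x[2]),abs(r).max())
E
```

```text
[(np.float64(271.6774847870183), np.float64(45.0973630831643)), (np.float64(378.0590631364562), np.float64(45.10794297352342))]
jig [ 0.5378 -0.0138  0.3109] 17.81523047721966 [-0.097  -0.2963  0.7648 -0.7838 -0.5452  0.7187 -0.0714  0.5342]
stern [[ 0.4736 -0.0601  0.0856]
 [ 0.4582 -0.0126  0.0856]] 0.049915820405001025
stern in jig axes [[-0.0753 -0.0244]
 [-0.0754  0.0255]]
[ 0.53762774 -0.02061738  0.32287365] 18.499297510721654 3.1577173057280845
[ 0.54626214 -0.02265718  0.30964183] 17.741170172267648 3.072466414308394
[ 0.53942784 -0.02088674  0.31386747] 17.98328118486987 3.722597314441657
```

send_rows([
  {"translation":[0,-0.5,8],"yaw":0},
  {"translation":[0,0,8],"yaw":0},
  {"translation":[0,0,6],"yaw":0},
  {"translation":[0,0,5],"yaw":0},
  {"translation":[0,0,0],"yaw":0},
])

```text
clock: 6.65
tcp_pos: [0.5276, -0.0183, 0.0636]
ee_rot: [0.479, -3.104, -0.0]
force: [-0.0, 0.5, -0.3]
gripper_width: 0.57
grasp_force: 63.2
```

send_rows([
  {"translation":[0,0,1],"yaw":0},
  {"translation":[0,0,1],"yaw":0},
  {"translation":[0,0,0],"yaw":0},
  {"translation":[0,0,0],"yaw":0},
  {"translation":[0,0,0],"yaw":0},
])

```text
clock: 7.28
tcp_pos: [0.5278, -0.0183, 0.0621]
ee_rot: [-0.479, 3.105, -0.0]
force: [0.6, -0.0, -0.9]
gripper_width: 0.569
grasp_force: 63.2
```

send_rows([
  {"translation":[0,0,1],"yaw":0},
  {"translation":[0,0,1],"yaw":0},
  {"translation":[0,0,0.5],"yaw":0},
  {"translation":[0,0,0],"yaw":0},
  {"translation":[0,0,0],"yaw":0},
])

```text
clock: 7.9
tcp_pos: [0.5278, -0.0183, 0.0596]
ee_rot: [-0.479, 3.105, 0.0]
force: [-4.0, -0.9, 5.6]
gripper_width: 0.567
grasp_force: 63.9
```

Contact at the expected height, so I'll release and look.

send_rows([
  {"translation":[0,0,0],"yaw":0},
  {"translation":[0,0,0],"yaw":0},
  {"translation":[0,0,0],"yaw":0},
  {"translation":[0,0,0],"yaw":0},
  {"translation":[0,0,0],"yaw":0},
], gripper=1)

```text
clock: 8.52
tcp_pos: [0.5278, -0.0184, 0.0595]
ee_rot: [-0.479, 3.105, -0.0]
force: [0.1, -0.4, -0.3]
gripper_width: 0.998
grasp_force: 0.0
```

send_rows([
  {"translation":[0,0,-10],"yaw":0},
  {"translation":[0,0,-30],"yaw":0},
  {"translation":[0,0,-50],"yaw":0},
  {"translation":[0,0,-50],"yaw":0},
  {"translation":[0,0,0],"yaw":0},
])

```text
clock: 9.15
tcp_pos: [0.5297, -0.0184, 0.2039]
ee_rot: [-0.478, 3.098, -0.002]
force: [0.8, 0.3, -1.0]
gripper_width: 1.001
grasp_force: 0.0
```

```bash
python3 - <<'E'
from plan import *
snap('wrist','w4'); plan([.4532,-.3111,.2],110.5)
E
```

```text
at [ 0.5288 -0.0184  0.2016] y ang 107.54 tilt 0.21 q6 -0.34 F [-0.7 -0.1 -0.4] n 6
[26.7, -42.7, 0.2] -0.49
[27.1, -42.5, 0.2] -0.49
[27.4, -42.3, 0.2] -0.49
[27.8, -42.0, 0.2] -0.49
[28.2, -41.8, 0.2] -0.49
[28.5, -41.5, 0.2] -0.49
```

View pics/w4.png

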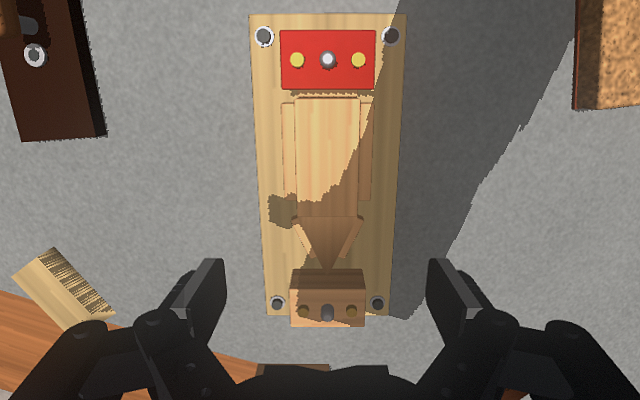

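The blank is seated in the nest with its bow in the V. Red lifters are at (297,60) and (358,60) with the pin at (328,59); bow lifters are at (304,312) and (351,312) with the pin at (327,313). Next I'll go over the plate.

send_rows([
  {"translation":[28,-42.5,0],"yaw":-0.5},
  {"translation":[28,-42.5,0],"yaw":-0.5},
  {"translation":[28.5,-42.5,0],"yaw":-0.5},
  {"translation":[29,-42.5,0],"yaw":-0.5},
  {"translation":[30,-42,0],"yaw":-0.5},
])

```text
clock: 9.82
tcp_pos: [0.458, -0.2663, 0.1986]
ee_rot: [0.547, -3.092, -0.002]
force: [1.6, -0.4, 0.5]
gripper_width: 0.996
grasp_force: 0.0
```

send_rows([
  {"translation":[30,-42,0],"yaw":-0.5},
  {"translation":[0,0,0],"yaw":0},
  {"translation":[0,0,0],"yaw":0},
  {"translation":[0,0,0],"yaw":0},
  {"translation":[0,0,0],"yaw":0},
])

```text
clock: 10.45
tcp_pos: [0.4457, -0.3139, 0.1995]
ee_rot: [0.562, -3.091, -0.0]
force: [0.9, -0.1, -0.4]
gripper_width: 1.002
grasp_force: 0.0
```

```bash
python3 - <<'E'
from plan import *
snap('wrist','w5'); plan([.4438,-.3146,.2],110.5,1)
E
```

```text
at [ 0.4457 -0.314   0.1995] y ang 110.61 tilt 0.0 q6 -0.97 F [ 0.1 -0.9  0.2] n 1
[2.0, 0.1, -0.5] 0.11
```

View pics/w5.png

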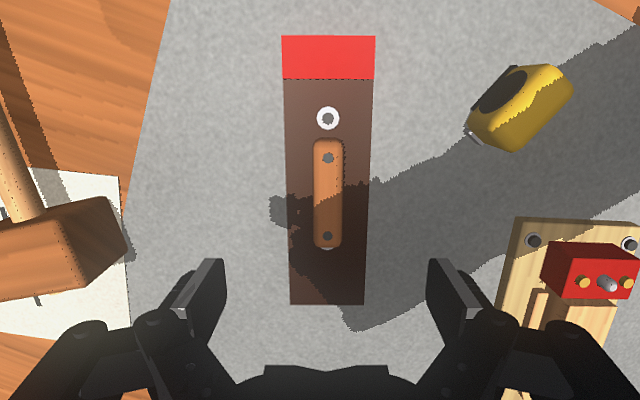

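The plate's red-end corners are at (281,36) and (376,36), its bow-end corners at (290,304) and (364,305). The handle is centred at about (328,194), with screws at (328,158) and (327,236).

```bash
python3 - <<'E'
from fit import *
from plan import *
np.set_printoptions(precision=4,suppress=True)
d=load('w5'); P=[(-124,38,18),(-124,-38,18),(130,38,18),(130,-38,18)]
hm=[(-45,0,64),(45,0,64)]; hp=[(328.5,139),(327.5,248)]
x,r=fit([(d,P,np.array([(375.5,36),(281,36),(364,305),(290,304.)]))],(.453,-.311,.36)); print('plate',x,np.degrees(x[2]));print(r)
w=px2w(d,[(328.5,140),(327.5,247),(328,158),(327,236)],.064); m=(w[0]+w[1])/2; print('handle mid',m,(w[2]+w[3])/2)
c,s=np.cos(x[2]),np.sin(x[2]); e=m[:2]-x[:2]; print('handle in plate axes',e[0]*c+e[1]*s,-e[0]*s+e[1]*c)
d4=load('w4'); J=[(-104,22,62),(-104,-22,62),(-104,0,70),(-125,35,56),(-125,-35,56),(-83,35,56),(-83,-35,56),(110,22,62),(110,-22,62)]
j,rj=fit([(d4,J,np.array([(358,60),(297,60),(328,59.5),(374.5,30),(281,31),(376,88.5),(282,89.5),(351,311.5),(304,311.5)]))],(.5378,-.0138,.31)); print('jig',j,np.degrees(j[2]));print(rj)
plan([x[0],x[1],.052],90+np.degrees(x[2]),3)
E
```

```text
plate [ 0.4516 -0.309   0.3575] 20.482809479098986
[[-0.4809 -0.0919]
 [ 0.4946 -0.4418]
 [-0.0175  0.0651]
 [-0.0005  0.9223]]
handle mid [ 0.4499 -0.3096  0.064 ] [ 0.4518 -0.3093  0.064 ]
handle in plate axes -0.0018906208746687584 2.1129423509288017e-05
jig [ 0.5382 -0.0134  0.308 ] 17.648564102970536
[[ 0.7263 -0.2931]
 [ 0.3338 -0.224 ]
 [ 0.0827 -0.6002]
 [ 2.2175 -0.3588]
 [-1.7091 -1.2418]
 [-1.328   1.3759]
 [-0.7083  0.474 ]
 [ 1.1767  1.6535]
 [-0.4632  1.6705]]
at [ 0.4457 -0.314   0.1995] y ang 110.61 tilt 0.0 q6 -0.97 F [ 0.1 -0.9  0.2] n 3
[-2.4, 0.9, 49.2] 0.04
[-2.4, 0.9, 49.2] 0.04
[-2.4, 0.9, 49.2] 0.04
```

send_rows([
  {"translation":[-2.4,1,49],"yaw":0},
  {"translation":[-2.4,1,49],"yaw":0.1},
  {"translation":[-2.4,0.7,49],"yaw":0},
  {"translation":[0,0,0],"yaw":0},
  {"translation":[0,0,0],"yaw":0},
])

```text
clock: 11.12
tcp_pos: [0.452, -0.3101, 0.0543]
ee_rot: [-0.558, 3.091, -0.002]
force: [0.6, -0.5, 1.3]
gripper_width: 1.002
grasp_force: 0.0
```

send_rows([
  {"translation":[0,0,0],"yaw":0},
  {"translation":[0,0,0],"yaw":0},
  {"translation":[0,0,0],"yaw":0},
  {"translation":[0,0,0],"yaw":0},
  {"translation":[0,0,0],"yaw":0},
], gripper=0)

```text
clock: 11.75
tcp_pos: [0.4514, -0.3099, 0.053]
ee_rot: [-0.557, 3.091, -0.001]
force: [-0.9, -0.0, 6.4]
gripper_width: 0.273
grasp_force: 58.5
```

send_rows([
  {"translation":[0,0,0],"yaw":0},
  {"translation":[0,0,0],"yaw":0},
  {"translation":[0,0,-20],"yaw":0},
  {"translation":[0,0,-50],"yaw":0},
  {"translation":[0,0,-50],"yaw":0},
])

```text
clock: 12.38
tcp_pos: [0.4506, -0.3093, 0.1735]
ee_rot: [0.557, -3.091, -0.002]
force: [1.2, -0.6, -2.8]
gripper_width: 0.271
grasp_force: 60.2
```

send_rows([
  {"translation":[0,0,-30],"yaw":0},
  {"translation":[0,0,0],"yaw":0},
  {"translation":[0,0,0],"yaw":0},
  {"translation":[0,0,0],"yaw":0},
  {"translation":[0,0,0],"yaw":0},
])

```text
clock: 13.0
tcp_pos: [0.4508, -0.3094, 0.2016]
ee_rot: [0.557, -3.091, -0.002]
force: [-0.5, -0.3, -3.6]
gripper_width: 0.269
grasp_force: 60.3
```

```bash
python3 - <<'E'
from plan import *
snap('wrist','w6'); plan([.538,-.0136,.2],107.75)
E
```

```text
at [ 0.4509 -0.3095  0.2018] y ang 110.44 tilt 0.07 q6 -0.96 F [-0.6  0.5 -4.2] n 6
[-30.8, 41.1, 0.3] 0.45
[-30.5, 41.4, 0.3] 0.45
[-30.2, 41.6, 0.3] 0.45
[-29.8, 41.9, 0.3] 0.45
[-29.5, 42.1, 0.3] 0.45
[-29.2, 42.3, 0.3] 0.45
```

View pics/w6.png

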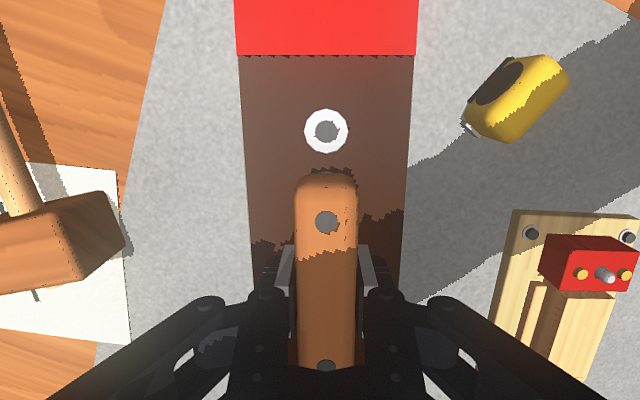

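The wrist view shows the plate held by its handle. The red band's edge runs from (238,55) to (415,55), the bush is at (326,131) and the screw at (326,222). It sits nearly square in the hand, and I'll measure the in-hand offset from the red band.

```bash
cat > red.py <<'E'
from fit import *
from plan import *
np.set_printoptions(precision=4,suppress=True)
def redband(d,u0,u1,vmax,vmin=2):
    hsv=cv2.cvtColor(d['image'],cv2.COLOR_RGB2HSV)
    k=((hsv[...,0]<7)|(hsv[...,0]>173))&(hsv[...,1]>150)&(hsv[...,2]>90); k[:,:u0]=0;k[:,u1:]=0;k[vmax:]=0
    k=cv2.morphologyEx(k.astype(np.uint8),cv2.MORPH_OPEN,np.ones((3,3)))
    rows=np.nonzero(k.sum(1)>40)[0]; r=rows[(rows>=rows[0]+2)&(rows<=rows[-1]-3)]
    L=np.array([(np.nonzero(k[v])[0][0]-.5,v) for v in r],float); Rr=np.array([(np.nonzero(k[v])[0][-1]+.5,v) for v in r],float)
    cs=np.arange(int(L[:,0].max())+6,int(Rr[:,0].min())-6); B=np.array([(u,np.nonzero(k[:,u])[0][-1]+.5) for u in cs],float)
    return L,Rr,B
def lines(d,z,*a):
    """midpoint of band boundary (x,y), angle of plate x from boundary, widths"""
    L,Rr,B=[px2w(d,p,z)[:,:2] for p in redband(d,*a)]
    def ln(P):
        vx,vy,x,y=cv2.fitLine(P.astype(np.float32)*1000,cv2.DIST_HUBER,0,.01,.001).ravel(); return np.array([x,y])/1000,np.array([vx,vy])
    (l,ld),(r,rd),(b,bd)=ln(L),ln(Rr),ln(B)
    X=lambda p,q,a,e:p+q*np.linalg.solve(np.c_[q,-e],a-p)[0]
    c1,c2=X(l,ld,b,bd),X(r,rd,b,bd)   # image left = -y, right=+y
    ang=lambda v:(np.degrees(np.arctan2(v[1],v[0]))+90)%180-90
    return (c1+c2)/2, np.degrees(np.arctan2(*(c2-c1)[::-1]))-90, ang(ld),ang(rd),np.linalg.norm(c2-c1)
E
python3 - <<'E'
from red import *
m,a,l,r,w=lines(load('w5'),.018,250,410,120); print('w5',m,a,l,r,w)
p=np.array([.4516,-.309]); t=np.radians(20.48); e=m-p; bx=e@[np.cos(t),np.sin(t)]; print('boundary in plate',bx,e@[-np.sin(t),np.cos(t)])
z=.2018-.053+.018
d=load('w6')
for dz in(0,.002):
    m,a,l,r,w=lines(d,z+dz,200,450,100); print('w6',m,a,l,r,w)
    T=np.array([.4509,-.3095]); ta=np.radians(20.44); e=m-T; print('rel tcp, tool axes x,y',e@[np.cos(ta),np.sin(ta)],e@[-np.sin(ta),np.cos(ta)])
E
```

```text
w5 [ 0.3671 -0.3412] 20.665298 18.841423 20.475433 0.07673145
boundary in plate -0.09040678623076176 -0.0005985123296677696
w6 [ 0.3663 -0.3403] 20.479355 20.522186 20.446213 0.07650765
rel tcp, tool axes x,y -0.0900243450749991 0.0007248352833695647
w6 [ 0.3665 -0.3402] 20.47934 20.522797 20.448631 0.0755426
rel tcp, tool axes x,y -0.08985426540833198 0.0007215591051412569
```

send_rows([
  {"translation":[-31,41,0],"yaw":0.5},
  {"translation":[-30.5,41,0],"yaw":0.5},
  {"translation":[-30.5,41,0],"yaw":0.5},
  {"translation":[-30,41.5,0],"yaw":0.4},
  {"translation":[-29.5,42,0],"yaw":0.4},
])

```text
clock: 13.68
tcp_pos: [0.5255, -0.0629, 0.2023]
ee_rot: [0.495, -3.102, 0.0]
force: [1.5, -0.8, -2.0]
gripper_width: 0.271
grasp_force: 60.6
```

send_rows([
  {"translation":[-29,42,0],"yaw":0.4},
  {"translation":[0,0,25],"yaw":0},
  {"translation":[0,0,25],"yaw":0},
  {"translation":[0,0,0],"yaw":0},
  {"translation":[0,0,0],"yaw":0},
])

```text
clock: 14.3
tcp_pos: [0.54, -0.0157, 0.1534]
ee_rot: [-0.484, 3.103, -0.0]
force: [0.1, 0.8, -3.4]
gripper_width: 0.27
grasp_force: 60.6
```

```bash
python3 - <<'E'
from red import *
plan([.5382,-.0143,.13],107.72,1)
s=env.sense(); T=s['tcp_pos']; d=snap('wrist','w7')
m,a,l,r,w=lines(d,T[2]-.035,200,450,100); print(m,a,l,r,w)
print('plate origin meas',m+.0902*np.array([np.cos(np.radians(a)),np.sin(np.radians(a))]))
E
```

```text
at [ 0.54   -0.0157  0.1534] y ang 107.72 tilt 0.04 q6 -0.34 F [ 0.1  0.8 -3.4] n 1
[1.3, 1.9, 23.4] 0.0
[ 0.4542 -0.0425] 17.773514 17.787659 17.604904 0.0766321
plate origin meas [ 0.5401 -0.015 ]
```

send_rows([
  {"translation":[1.3,1.9,0],"yaw":0},
  {"translation":[0,0,12],"yaw":0},
  {"translation":[0,0,12],"yaw":0},
  {"translation":[0,0,0],"yaw":0},
  {"translation":[0,0,0],"yaw":0},
])

```text
clock: 14.98
tcp_pos: [0.5379, -0.0142, 0.1285]
ee_rot: [0.484, -3.104, -0.0]
force: [-0.4, -0.5, -3.4]
gripper_width: 0.274
grasp_force: 60.7
```

send_rows([
  {"translation":[0,0,2],"yaw":0},
  {"translation":[0,0,2],"yaw":0},
  {"translation":[0,0,1],"yaw":0},
  {"translation":[0,0,0],"yaw":0},
  {"translation":[0,0,0],"yaw":0},
])

```text
clock: 15.6
tcp_pos: [0.5379, -0.0141, 0.1236]
ee_rot: [-0.484, 3.104, -0.0]
force: [-0.4, 0.5, -4.0]
gripper_width: 0.266
grasp_force: 60.7
```

send_rows([
  {"translation":[0,0,1],"yaw":0},
  {"translation":[0,0,1],"yaw":0},
  {"translation":[0,0,1],"yaw":0},
  {"translation":[0,0,0],"yaw":0},
  {"translation":[0,0,0],"yaw":0},
])

```text
clock: 16.23
tcp_pos: [0.5379, -0.0141, 0.1205]
ee_rot: [-0.484, 3.104, -0.0]
force: [0.7, -0.3, -4.3]
gripper_width: 0.268
grasp_force: 60.7
```

send_rows([
  {"translation":[0,0,1],"yaw":0},
  {"translation":[0,0,1],"yaw":0},
  {"translation":[0,0,1],"yaw":0},
  {"translation":[0,0,0],"yaw":0},
  {"translation":[0,0,0],"yaw":0},
])

```text
clock: 16.85
tcp_pos: [0.5379, -0.0141, 0.1175]
ee_rot: [0.484, -3.104, -0.0]
force: [0.1, -0.0, -3.8]
gripper_width: 0.272
grasp_force: 60.7
```

send_rows([
  {"translation":[0,0,1],"yaw":0},
  {"translation":[0,0,1],"yaw":0},
  {"translation":[0,0,1],"yaw":0},
  {"translation":[0,0,0],"yaw":0},
  {"translation":[0,0,0],"yaw":0},
])

```text
clock: 17.48
tcp_pos: [0.538, -0.0141, 0.1147]
ee_rot: [-0.484, 3.104, -0.0]
force: [-2.8, 1.9, 3.1]
gripper_width: 0.271
grasp_force: 61.6
```

send_rows([
  {"translation":[0,0,1],"yaw":0},
  {"translation":[0,0,1],"yaw":0},
  {"translation":[0,0,1],"yaw":0},
  {"translation":[0,0,0],"yaw":0},
  {"translation":[0,0,0],"yaw":0},
])

```text
clock: 18.1
tcp_pos: [0.538, -0.0141, 0.1116]
ee_rot: [-0.484, 3.104, -0.0]
force: [-2.3, 0.8, 6.9]
gripper_width: 0.273
grasp_force: 62.1
```

send_rows([
  {"translation":[0,0,0.5],"yaw":0},
  {"translation":[0,0,0.5],"yaw":0},
  {"translation":[0,0,0.5],"yaw":0},
  {"translation":[0,0,0],"yaw":0},
  {"translation":[0,0,0],"yaw":0},
])

```text
clock: 18.73
tcp_pos: [0.538, -0.0142, 0.111]
ee_rot: [-0.484, 3.103, -0.0]
force: [-9.7, -0.6, 21.5]
gripper_width: 0.276
grasp_force: 64.3
```

send_rows([
  {"translation":[0,0,0.3],"yaw":0},
  {"translation":[0,0,0],"yaw":0},
  {"translation":[0,0,0],"yaw":0},
  {"translation":[0,0,0],"yaw":0},
  {"translation":[0,0,0],"yaw":0},
])

```text
clock: 19.35
tcp_pos: [0.538, -0.0142, 0.111]
ee_rot: [-0.484, 3.103, -0.0]
force: [-11.0, -0.0, 26.9]
gripper_width: 0.271
grasp_force: 65.2
```

```bash
python3 - <<'E'
from red import *
s=env.sense(); T=s['tcp_pos']; d=snap('wrist','w8')
m,a,l,r,w=lines(d,T[2]-.035,200,450,100); print(m,a,l,r,w, s['force'],s['moment'],T)
print(m+.0902*np.array([np.cos(np.radians(a)),np.sin(np.radians(a))]))
E
```

```text
[ 0.4521 -0.041 ] 17.766861 17.353462 18.010513 0.07681214 [-10.9849  -0.0463  26.8816] [0.1482 2.389  0.0352] [ 0.538  -0.0142  0.111 ]
[ 0.538  -0.0134]
```

```bash
python3 - <<'E'
from red import *
for n in('w6','w7','w8'):
    L,R_,B=redband(load(n),200,450,100); f=lambda P,v:np.polyval(np.polyfit(P[:,1],P[:,0],1),v)
    g=cv2.cvtColor(load(n)['image'],cv2.COLOR_RGB2HSV)[100:165,295:360]
    k=(g[...,1]<60)&(g[...,2]>60); y,x=np.nonzero(k)
    print(n,B[:,1].mean(),[ (f(L,v).round(1),f(R_,v).round(1),(f(R_,v)-f(L,v)).round(1)) for v in(5,50)],x.mean()+295,y.mean()+100,(x.max()-x.min(),y.max()-y.min()))
E
```

```text
w6 54.5 [(np.float64(233.4), np.float64(417.9), np.float64(184.5)), (np.float64(236.1), np.float64(415.1), np.float64(179.0))] 325.6839116719243 130.54574132492112 (np.int64(44), np.int64(45))
w7 54.51197604790419 [(np.float64(233.4), np.float64(418.1), np.float64(184.7)), (np.float64(236.1), np.float64(415.4), np.float64(179.3))] 325.7325361862807 130.60541220893643 (np.int64(45), np.int64(45))
w8 54.5 [(np.float64(233.7), np.float64(418.2), np.float64(184.4)), (np.float64(236.0), np.float64(415.8), np.float64(179.8))] 325.8419395465995 130.49244332493703 (np.int64(44), np.int64(45))
```

The plate hasn't shifted in the hand, so it is still level. It is home and pressed with about 19 N on the blank, so I'm handing in.

```bash
python3 -c "
from cell import env
print(env.job_done())"
```

```text
the job is handed in; nothing more can be done
None
```

I handed the job in at about 19.5 s with the blank seated in the nest and the plate home on both pins, level, gripped by its handle and pressed on the blank with an estimated 19 N; no verdict came back.

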